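# Put the wheel flange away in the touch-latch drawer

## Robot

A 6-joint arm with a two-finger parallel gripper is mounted at the origin on the work surface. World frame = base frame: x ahead of the robot, y to its left, z up, the work surface at z = 0. Lengths are in mm, angles in rad, forces in N, time in s.
With the tool pointing down it reaches from about 350 to 850 mm from the base axis. Payload 8.1 kg.
Tool frame: the origin (TCP) lies between the finger pads; the fingertips stand 25 mm ahead of it and the grasp point (between the pads) lies 6 mm ahead of it; z points along the fingers, y is the direction in which the jaws open and shut (so a half turn about z gives the same grasp; the last joint's range is limited). The gripper opens to 85 mm and grips with 20 to 120 N. Pads are 22 mm wide; open, the fingers measure 114 mm over their backs; the gripper's body (76 mm by 85 mm) begins 54 mm behind the grasp point. The pads swing forward as they close: fully open they stand 13 mm farther back than shut.
Start: joints at [-1.372, 0.13, 1.488, -0, 1.523, -0.085], TCP at [168.024, -575.998, 256.292] pointing down, gripper open.
Joint ranges: [-2.96, 2.96], [-0.89, 2.26], [0.02, 2.5], [-1.34, 4.48], [0, 2.73], [-2.66, 2.66]. Speed limits (rad/s): [2.39, 2.39, 2.79, 3.14, 3.14, 3.14].

## Interface

Orientations are given as [roll, pitch, yaw] about the fixed x, y, z axes, in that order (R = Rz(yaw) Ry(pitch) Rx(roll)).
In Python, from bench import monitor, optics, workorder gives the robot as it stands. The module is installed in compiled form; this text tells all that it offers.
- The arm moves only by the shell command python3 -m crank 'ROWS'. ROWS is JSON, a list of rows, each a list of 3 entries, a list of its own where there are three numbers: the closure, from 0 (fully open) to 1 (shut), then the shift along the tool's x, y, z in cm, then the turn, a rotation vector about the tool's x, y, z in degrees. In form: [[fingers, [tx, ty, tz], [wx, wy, wz]], ...]. A call has 1 to 10 rows; each row shifts and turns the commanded pose from where the row before left it, along the tool's axes as they then stand; what a row does not reach is not made up. A row lasts 1/10 s, in which the tool goes at most 50 mm and 8.59 degrees, less where a joint would pass 70% of its speed; a pose out of reach is approached as far as the arm can. A call is refused whole if a number of a shift passes 5 or a number of a turn 8.59, either way. A call with a gripper value outside its range is refused whole. The fingers move at their own pace and stop on an object; the grip force is fixed at half the most. Time passes only in rows, so rows that do not move let the fingers close. It gives the time, the measured TCP pose, the force and the opening at its end, in the units of the state.
- monitor.observe(): the state, without advancing time (a new reading comes with each control period).
- optics.read_camera(name): name is "scene" or "top" or "wrist"; returns a dict with "pixels" (420x560x3 uint8, red, green, blue), "intrinsics" (3x3 intrinsics, pixels), "view" (4x4, takes a point from world to camera coordinates). Camera axes: x right, y up, looking along -z (the intrinsics and any distortion apply to the point x, -y, -z); pixel columns grow to the right and rows downward; lengths in mm; the calibration is good to about 2 mm. A picture is of the moment at which its call begins. There is no depth.
- workorder.job_done(): hands the job in, once; it reports no verdict.
The state is a dict: "time_s": time; "joint_pos": joint angles; "qd": joint speeds; "tau": joint torques, N m; "tool_pos": TCP position; "orientation": TCP orientation; "contact_force": force on the tool from outside, world axes, zero at the start; "ft_torque": the same for the moment, N m; "grip_width": finger opening in mm.
Only numpy, scipy, OpenCV 4.12 (cv2) and the standard library are available. Lean on these libraries where they do the work, as an engineer would, in place of code of your own. Each camera call takes 0.05 s, during which the arm holds its last target.

## Task

Put the hubbed wheel flange from the mat away in the low drawer unit: press the handle-less drawer front gently until its push latch lets go, get clear and let the drawer spring all the way open untouched. Set the flange down flat, hub up, in the empty bay without dropping it, then gently push the drawer shut until it latches and stays shut by itself. Leave everything else where it is.

Things in the scene. Friction and masses are not known exactly. Their poses are not given: they have to be found in the camera images.
- drawer_unit: Grey sheet-steel drawer unit, fixed on the bench, 250 wide x 250 deep x 86 high (mm), one drawer. Origin: on the bench below the middle of the carcass's front edge. x points straight into the cabinet (the way the drawer shuts), y to the left as seen facing the front, z up. Its push-push latch is hidden inside; see drawer_slide and front_mid.
- drawer: The drawer, 1.6 kg, axes as the drawer_unit's; origin at the unit's when shut, moving with it. Handle-less grey front 238 wide, 18 thick, 6 to 82 above the bench, standing 18 proud of the carcass when shut. Floor 24 above the bench, side walls up to 55, dividers up to 50. Narrow bay on the right (-y): two felt mops and a key, fixed; wide bay on the left (+y), just behind the front: empty.
- drawer_slide (a joint): How far the drawer is open, m, towards -x of the unit: 0 = shut and latched (within 0.5 mm), 0.120 = fully open at its stop, negative = pushed in past shut. A spring pushes it out with 7 N when shut, 3 N when open; a damper (42 N s/m) slows it: it runs out in about 2 s. To shut: push it in past 0 up to the buffer and let go: it springs back to 0, held. Pushed so again, it opens.
- front_mid (a point): On the outer face of the drawer front, mid-width, 45 mm above the bench; moves with the drawer. Pushed in from shut, the front yields at about 8 N; the latch trips somewhere 5 to 12 mm inward, screw-set and different each time (unmeasured); about 1 mm farther a rubber buffer stops it (12 N/mm). Eased off after tripping, the drawer runs out; pushed in too little, it goes back to shut.
- bay_floor (a point): Centre of the floor of the empty bay, which is 104 (x) x 125 (y) mm inside; 24 mm above the bench, 70 mm behind the outer face of the front and 45 mm to the left (+y) of the drawer's middle line. Moves with the drawer.
- flange: Wheel clamping flange of bare steel, about 0.16 kg: a disc of diameter 46, 8 thick, with a round hub of diameter 26 on top of it up to 24 mm in all, and a dark bore. Lies hub up on the mat. Origin: centre of its underside, z up along the hub.
- mat: Black rubber mat 250 x 250 x 4 mm on which flange, spacer, nut and sleeve lie about 110 mm apart in any order. Origin: centre of its underside.
- spacer: Bystander: plain bare steel disc, diameter 46, 12 thick, no hub.
- nut: Bystander: bare steel hexagon nut, 33 over the corners, 14 high.
- sleeve: Bystander: plain bare steel sleeve, diameter 26, 30 high, no disc.
- spanner: Bystander: spanner 190 long lying on the bench.
- oil: Bystander: small can, diameter 48, 120 high.
- dresser: Bystander: grey dressing stick 100 x 22 x 22 lying on top of the drawer unit, about 110 mm behind its front edge.
Things that resemble listed ones, but are neither listed nor needed, are in the scene too. What is shaped like the flange but pink or turquoise is not meant.

How it is judged:
By the outcome, as a careful person would: the job done as asked, in the order asked, and still so for the second after the job is handed in, with the robot touching nothing.
It also fails if it takes over 61 s, if anything falls off the work surface, if the arm or the gripper's body presses on something with over 40 N, if the wrist force passes 120 N, or if a joint passes its speed limit or range.

## Working session

There is one attempt and no reset: what is moved stays moved. The work goes in short steps, Python scripts to look and compute and a shell command to move; the robot and the scene stay as the last step left them, time stands still between calls to the robot, and variables do not carry over. Pictures are saved under pics/ and viewed, and the job is handed in when it is done.

```bash
mkdir -p pics; ls
python3 - <<'E'
from bench import monitor, optics
import cv2
print(monitor.observe())
for n in ("scene","top","wrist"):
    r=optics.read_camera(n); print(n,r["intrinsics"],r["view"],[k for k in r])
    cv2.imwrite(f"pics/{n}0.png",r["pixels"][:,:,::-1])
E
```

```text
pics
{'time_s': 0.0, 'joint_pos': array([-1.37240160e+00,  1.31152477e-01,  1.48924824e+00, -1.45765660e-05,
        1.52298685e+00, -8.54241222e-02]), 'qd': array([-1.41936436e-03, -1.64527578e-04, -9.04085642e-05,  7.84254103e-04,
        2.05392919e-03, -1.25563495e-03]), 'tau': array([ 3.75429427e-04, -5.69391310e+01, -5.00557745e+01,  6.65975861e-06,
        1.43874538e-02,  2.07130952e-06]), 'tool_pos': array([ 167.92101743, -575.51741077,  255.266614  ]), 'orientation': array([-3.13980304e+00, -1.38637123e-04,  2.83819435e-01]), 'contact_force': array([ 0.20496927, -0.68427582,  0.46188608]), 'ft_torque': array([ 0.00460887,  0.05408935, -0.02679742]), 'grip_width': 85.01196163101044}
scene [[507.6600842    0.         277.34706139]
 [  0.         507.6600842  209.49618088]
 [  0.           0.           1.        ]] [[-8.60293414e-01  5.09546812e-01 -1.60401965e-02  4.58075966e+02]
 [-3.81419017e-01 -6.22455083e-01  6.83424614e-01  1.95847150e+02]
 [ 3.38252531e-01  5.94063731e-01  7.29844852e-01 -1.61226810e+03]
 [ 0.00000000e+00  0.00000000e+00  0.00000000e+00  1.00000000e+00
[... 203 characters left out ...]
.75344433e-03  3.52884189e+01]
 [ 9.90482849e-01  7.53960731e-03  1.37429545e-01 -5.26154023e+02]
 [-1.37411873e-01 -2.81627884e-03  9.90509993e-01 -1.34413052e+03]
 [ 0.00000000e+00  0.00000000e+00  0.00000000e+00  1.00000000e+00]] ['pixels', 'intrinsics', 'view']
wrist [[353.11394757   0.         281.05613242]
 [  0.         353.11394757 212.50467004]
 [  0.           0.           1.        ]] [[ 2.80549016e-01 -9.59839205e-01 -9.74898719e-04 -5.99216426e+02]
 [ 9.09454847e-01  2.66146775e-01 -3.19464825e-01  4.21944977e+01]
 [ 3.06894330e-01  8.87389161e-02  9.47597633e-01 -3.80574211e+02]
 [ 0.00000000e+00  0.00000000e+00  0.00000000e+00  1.00000000e+00]] ['pixels', 'intrinsics', 'view']
```

View pics/scene0.png

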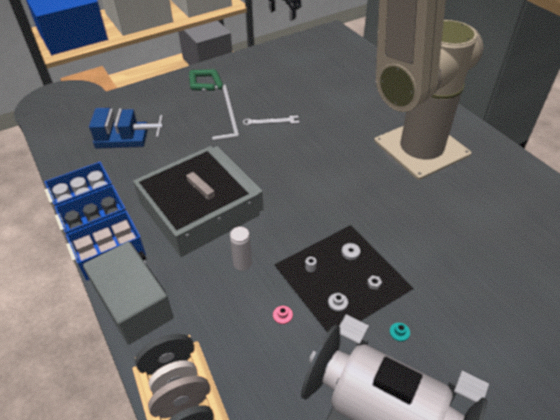

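View pics/top0.png

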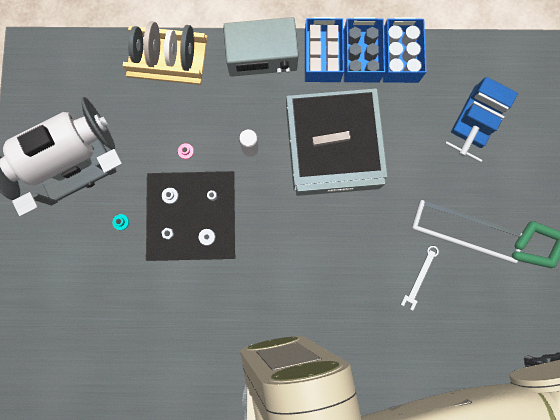

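View pics/wrist0.png

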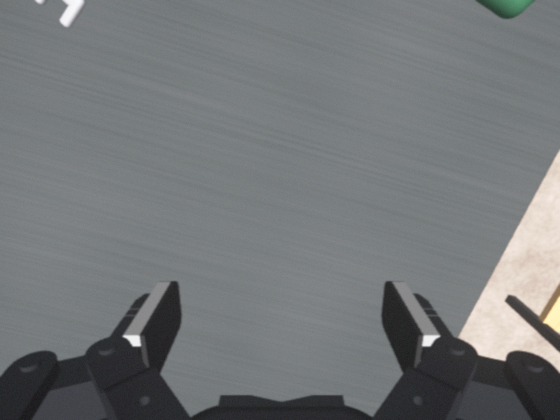

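```bash
cat > h.py <<'E'
import numpy as np, cv2
from bench import monitor, optics
def cam(n): return optics.read_camera(n)
def unproj(r,u,v,z):
    K=r["intrinsics"];V=np.array(r["view"]);d=np.linalg.inv(K)@[u,v,1]; d=np.array([d[0],-d[1],-d[2]])
    R=V[:3,:3];c=-R.T@V[:3,3]; w=R.T@d
    return c+w*(z-c[2])/w[2]
def proj(r,p):
    V=np.array(r["view"]);q=V[:3,:3]@np.array(p)+V[:3,3]; K=r["intrinsics"]
    x=K@[q[0],-q[1],-q[2]]; return x[:2]/x[2]
def crop(r,x0,y0,x1,y1,s,name):
    im=r["pixels"][y0:y1,x0:x1,::-1]; cv2.imwrite("pics/"+name,cv2.resize(im,None,fx=s,fy=s,interpolation=cv2.INTER_CUBIC))
E
python3 - <<'E'
from h import *
t=cam("top"); s=cam("scene")
crop(t,140,165,240,265,6,"tmat.png"); crop(s,270,220,420,325,5,"smat.png"); crop(t,280,80,400,200,5,"tdr.png"); crop(s,125,140,275,250,5,"sdr.png")
for n,p,z in [("A",(169,195),12),("sl",(211,195),34),("nut",(167,233),18),("B",(206,237),16)]: print(n,unproj(t,*p,z))
E
```

```text
A [560.00263287 335.2933855   12.        ]
sl [557.34862774 213.75436091  34.        ]
nut [451.89556062 335.64060167  18.        ]
B [441.74192017 227.0465906   16.        ]
```

View pics/tmat.png

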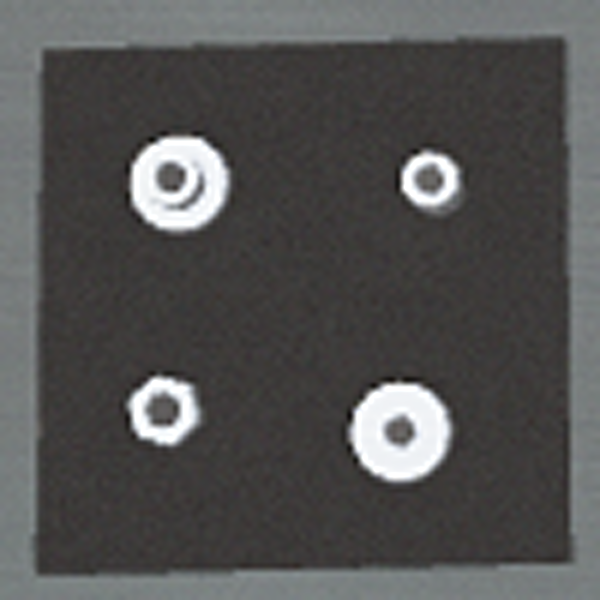

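View pics/smat.png

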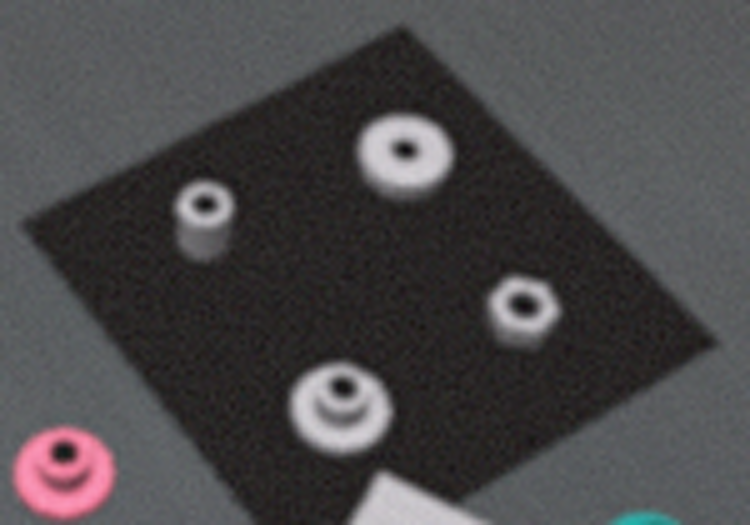

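View pics/tdr.png

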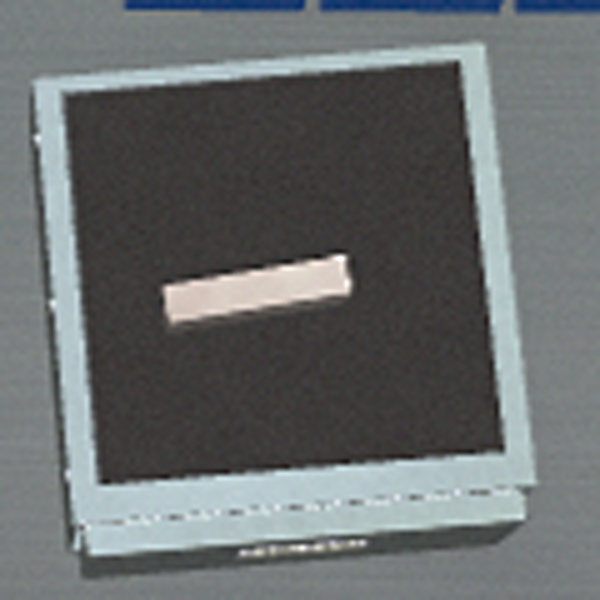

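View pics/sdr.png

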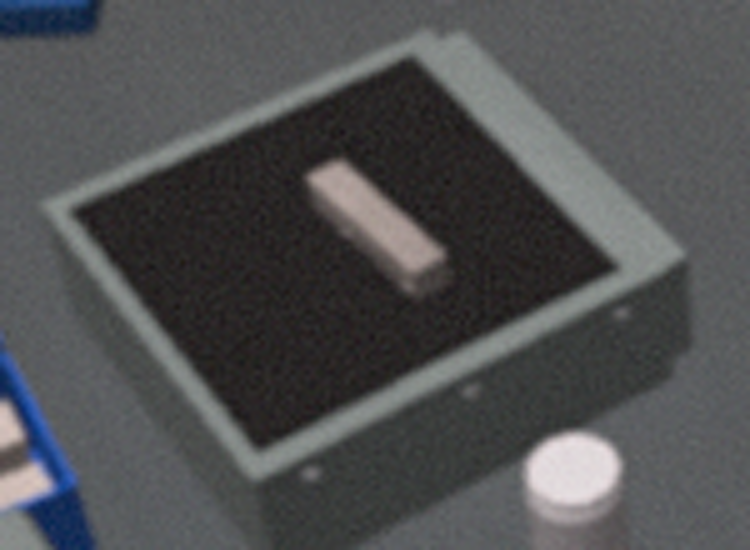

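Run:
```python
from h import *
t=cam("top"); s=cam("scene")
f=lambda x,y:(280+(x+.5)/5-.5,80+(y+.5)/5-.5)
P={}
for n,p,z in [("BL",(35,80),86),("BR",(485,43),86),("FR",(535,487),86),("FL",(73,524),86),("dFL",(85,555),82),("dFR",(525,520),82)]:
    P[n]=unproj(t,*f(*p),z); print(n,P[n].round(1))
for a,b in [("BL","BR"),("FL","FR"),("dFL","dFR"),("FR","BR"),("FL","BL")]:
    d=P[b]-P[a]; print(a,b,np.linalg.norm(d).round(1),np.degrees(np.arctan2(d[1],d[0])).round(2))
g=lambda x,y:(125+(x+.5)/5-.5,140+(y+.5)/5-.5)
print("scene: BL",unproj(s,*g(45,207),86).round(1),"BLft",unproj(s,*g(255,475),86).round(1),"..FLcorner",unproj(s,*g(685,255),86).round(1))
# flange: segment bright on mat, both cams
for n,r,(x0,y0,x1,y1) in [("top",t,(152,178,192,214)),("scene",s,(322,285,352,315))]:
    im=cv2.cvtColor(r["pixels"],cv2.COLOR_RGB2GRAY)[y0:y1,x0:x1]
    m=(im>130).astype(np.uint8); c=max(cv2.findContours(m,0,2)[0],key=cv2.contourArea); e=cv2.fitEllipse(c)
    u,v=e[0][0]+x0,e[0][1]+y0; print(n,e,unproj(r,u,v,10).round(1))
print("hub bore top",unproj(t,168.7,194.2,28).round(1), "scene bore",unproj(s,270+342/5,220+387/5,28).round(1))
```

```text
BL [827.3   6.   86. ]
BR [ 850.4 -241.8   86. ]
FR [ 601.5 -263.6   86. ]
FL [579.4 -15.4  86. ]
dFL [563.3 -22.1  82. ]
dFR [ 584.2 -258.7   82. ]
BL BR 248.9 -84.69
FL FR 249.1 -84.92
dFL dFR 237.5 -84.96
FR BR 249.8 5.0
FL BL 248.8 4.94
scene: BL [ 851.2 -239.1   86. ] BLft [827.8   2.6  86. ] ..FLcorner [567.9 -20.8  86. ]
top ((17.28156852722168, 17.089195251464844), (15.327239036560059, 16.017276763916016), 94.59664916992188) [560.1 334.9  10. ]
scene ((15.54413890838623, 16.21725082397461), (15.881512641906738, 18.693143844604492), 100.82162475585938) [562.5 334.   10. ]
hub bore top [559.7 332.8  28. ] scene bore [562.4 335.2  28. ]
```

Candidates for the flange in the top view:
- Stepped steel disc with hub (169,195)
- Plain spacer (206,237)
- Sleeve (211,195)
- Nut (167,233)
- Pink copy (186,151)
- Turquoise copy (120,222)

The close crops show only (169,195) as bare steel with a disc, a raised hub and a bore. That is the flange, at about (561,334). The drawer unit has a yaw of 5° and its front edge middle is at about (590.5,-139.5).

Next I move in front of the drawer with the fingers closed.

```bash
python3 -m crank '[[1,[0,0,2],[0,0,5.63]],[1,[0,0,2],[0,0,5.63]],[1,[3.08,-3.32,0],[0,0,0]],[1,[3.08,-3.32,0],[0,0,0]],[1,[3.08,-3.32,0],[0,0,0]],[1,[3.08,-3.32,0],[0,0,0]],[1,[3.08,-3.32,0],[0,0,0]],[1,[3.08,-3.32,0],[0,0,0]],[1,[3.08,-3.32,0],[0,0,0]],[1,[3.08,-3.32,0],[0,0,0]]]'
cat >> h.py <<'E'
from scipy.spatial.transform import Rotation as Ro
def st():
    o=monitor.observe(); print("t",round(o["time_s"],2),"p",o["tool_pos"].round(1),"rpy",np.degrees(o["orientation"]).round(2),"F",o["contact_force"].round(1),"w",round(o["grip_width"],1),"q",o["joint_pos"].round(2)); return o
U0=np.array([590.5,-139.5]); A=np.radians(5.0); UX=np.array([np.cos(A),np.sin(A)]); UY=np.array([-np.sin(A),np.cos(A)])
def unit(p): d=np.array(p[:2])-U0; return d@UX,d@UY
def to(x,y,z):
    o=st(); R=Ro.from_euler("xyz",o["orientation"]).as_matrix(); print("unit",np.round(unit(o["tool_pos"]),1),"tool delta cm",(R.T@(np.array([x,y,z])-o["tool_pos"])/10).round(2))
def tou(x,y,z): p=U0+x*UX+y*UY; to(*p,z)
E
python3 -c "
from h import *
tou(-90,0,62)"
```

```text
time_s: 1.35
tool_pos: [391.2, -288.4, 216.6]
orientation: [3.141, -0.001, 0.087]
contact_force: [1.0, -1.2, -0.2]
grip_width: -0.1
t 1.35 p [ 391.2 -288.4  216.6] rpy [ 1.7997e+02 -3.0000e-02  4.9900e+00] F [ 1.  -1.2 -0.2] w -0.1 q [-0.74 -0.16  1.85  0.    1.45  0.74]
unit [-211.5 -130.9] tool delta cm [ 12.14 -13.1   15.46]
```

```bash
python3 -m crank '[[1,[3,-3.2,1],[0,0,0]],[1,[3,-3.2,2],[0,0,0]],[1,[3,-3.2,2.5],[0,0,0]],[1,[2,-2.5,3],[0,0,0]],[1,[0,0,3],[0,0,0]],[1,[0,0,2],[0,0,0]],[1,[0,0,1],[0,0,0]],[1,[0,0,0],[0,0,0]]]'; python3 -c "
from h import *
tou(-50,0,62)
t=cam('top'); s=cam('scene'); w=cam('wrist')
crop(t,260,60,420,220,5,'t2.png'); crop(w,0,0,560,420,1,'w2.png'); crop(s,130,130,280,250,5,'s2.png')"
```

```text
time_s: 2.15
tool_pos: [488.0, -159.7, 70.2]
orientation: [-3.14, 0.002, 0.087]
contact_force: [0.5, -0.2, -0.1]
grip_width: 0.1
t 2.15 p [ 488.  -159.7   70.2] rpy [-1.7992e+02  1.4000e-01  4.9900e+00] F [ 0.5 -0.2 -0.1] w 0.1 q [-0.42  0.08  1.9  -0.    1.17  1.07]
unit [-103.8  -11.2] tool delta cm [ 5.39 -1.12  0.8 ]
```

View pics/w2.png

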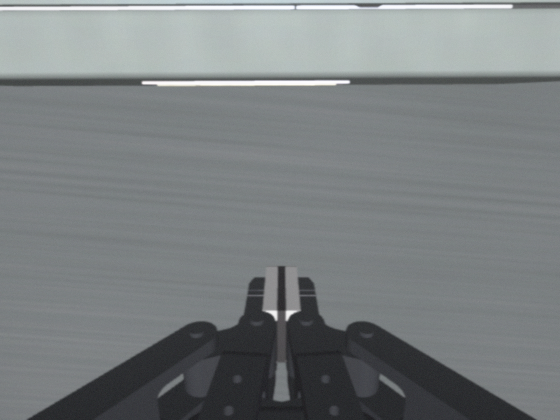

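View pics/s2.png

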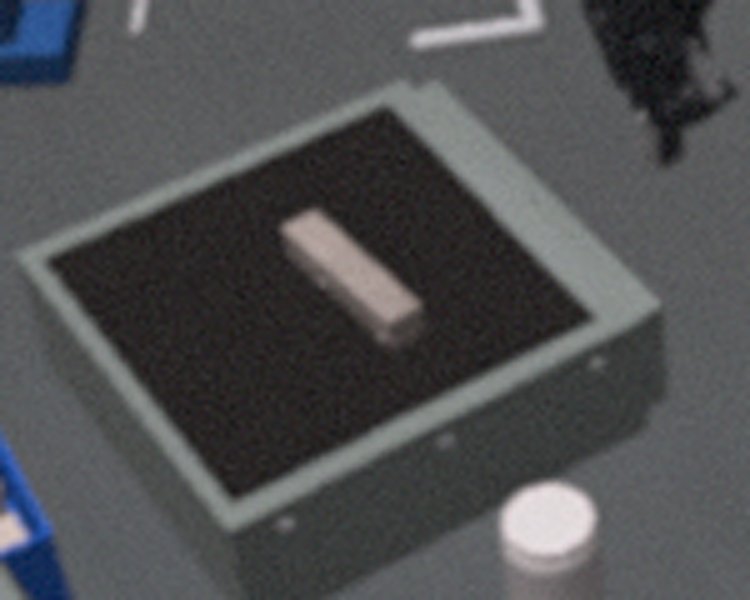

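```bash
python3 -m crank '[[1,[2,-0.6,0.4],[0,0,0]],[1,[2,-0.5,0.4],[0,0,0]],[1,[1.2,0,0],[0,0,0]],[1,[0.4,0,0],[0,0,0]],[1,[0.2,0,0],[0,0,0]],[1,[0,0,0],[0,0,0]]]'; python3 -c "
from h import *
tou(-30,0,62)"
```

```text
time_s: 2.9
tool_pos: [546.1, -144.5, 64.2]
orientation: [3.141, -0.001, 0.087]
contact_force: [0.3, -0.8, 0.1]
grip_width: -0.1
t 2.9 p [ 546.1 -144.5   64.2] rpy [ 1.7998e+02 -4.0000e-02  4.9800e+00] F [ 0.3 -0.8  0.1] w -0.1 q [-0.35  0.21  1.76 -0.    1.16  1.13]
unit [-44.7  -1.1] tool delta cm [ 1.47 -0.11  0.22]
```

```bash
python3 -m crank '[[1,[0.3,0,0],[0,0,0]],[1,[0.3,0,0],[0,0,0]],[1,[0.2,0,0],[0,0,0]],[1,[0.2,0,0],[0,0,0]]]';  python3 -m crank '[[1,[0.2,0,0],[0,0,0]],[1,[0.2,0,0],[0,0,0]]]';python3 -c "
from h import *
tou(-30,0,62)"
```

```text
time_s: 3.3
tool_pos: [556.0, -143.3, 63.6]
orientation: [-3.142, 0.0, 0.087]
contact_force: [0.4, 0.6, 0.2]
grip_width: -0.2
time_s: 3.5
tool_pos: [560.0, -142.9, 63.5]
orientation: [-3.142, 0.0, 0.087]
contact_force: [0.4, -0.6, 0.5]
grip_width: 0.2
t 3.5 p [ 560.  -142.9   63.5] rpy [-1.8e+02  1.0e-02  5.0e+00] F [ 0.4 -0.6  0.5] w 0.2 q [-0.34  0.25  1.72  0.    1.17  1.15]
unit [-30.7  -0.7] tool delta cm [ 0.07 -0.07  0.15]
```

```bash
for i in 1 ; do python3 -m crank '[[1,[0.15,0,0],[0,0,0]],[1,[0.15,0,0],[0,0,0]]]';  python3 -m crank '[[1,[0.15,0,0],[0,0,0]],[1,[0.15,0,0],[0,0,0]]]'; python3 -m crank '[[1,[0.15,0,0],[0,0,0]],[1,[0,0,0],[0,0,0]]]';done
```

```text
time_s: 3.7
tool_pos: [562.0, -142.6, 63.2]
orientation: [-3.141, 0.002, 0.087]
contact_force: [-7.5, -0.1, 2.6]
grip_width: -0.1
time_s: 3.9
tool_pos: [564.4, -142.4, 63.0]
orientation: [-3.141, 0.003, 0.087]
contact_force: [-8.8, -0.0, 4.4]
grip_width: -0.0
time_s: 4.1
tool_pos: [566.0, -142.2, 63.0]
orientation: [-3.141, 0.003, 0.087]
contact_force: [-7.1, -0.8, 3.6]
grip_width: 0.0
```

```bash
python3 -m crank '[[1,[0.1,0,0],[0,0,0]],[1,[0.05,0,0],[0,0,0]]]';  python3 -m crank '[[1,[0.1,0,0],[0,0,0]]]'; python3 -m crank '[[1,[0.1,0,0],[0,0,0]]]'
```

```text
time_s: 4.3
tool_pos: [567.2, -142.2, 62.9]
orientation: [-3.141, 0.004, 0.087]
contact_force: [-9.0, -0.6, 4.0]
grip_width: 0.1
time_s: 4.4
tool_pos: [568.1, -142.1, 62.9]
orientation: [-3.141, 0.004, 0.087]
contact_force: [-9.4, -1.4, 4.2]
grip_width: 0.2
time_s: 4.5
tool_pos: [568.6, -142.0, 62.9]
orientation: [-3.141, 0.005, 0.087]
contact_force: [-15.3, -1.0, 8.3]
grip_width: 0.1
```

```bash
python3 -m crank '[[1,[0.05,0,0],[0,0,0]]]'; python3 -m crank '[[1,[0,0,0],[0,0,0]]]'
```

```text
time_s: 4.6
tool_pos: [568.7, -142.0, 62.7]
orientation: [-3.141, 0.006, 0.087]
contact_force: [-13.8, -0.6, 5.5]
grip_width: -0.2
time_s: 4.7
tool_pos: [568.5, -141.9, 62.4]
orientation: [-3.14, 0.006, 0.087]
contact_force: [-14.4, -0.7, 4.7]
grip_width: -0.4
```

```bash
python3 -m crank '[[1,[-5,0,0],[0,0,0]],[1,[-4.5,0,-2],[0,0,0]],[1,[-4,0,-3],[0,0,0]],[1,[-3,0,-4],[0,0,0]],[0.6,[0,0,-4],[0,0,0]],[0.6,[0,0,-4],[0,0,0]]]'; python3 -c "
from h import *
st(); crop(cam('top'),260,60,420,220,5,'t3.png'); crop(cam('wrist'),0,0,560,420,1,'w3.png')"
```

```text
time_s: 5.3
tool_pos: [406.0, -156.3, 235.1]
orientation: [3.141, -0.001, 0.086]
contact_force: [1.8, -0.4, -0.0]
grip_width: 28.1
t 5.3 p [ 406.  -156.3  235.1] rpy [ 1.7998e+02 -4.0000e-02  4.9400e+00] F [ 1.8 -0.4 -0. ] w 28.1 q [-0.49 -0.32  1.95  0.    1.51  1.  ]
```

View pics/t3.png

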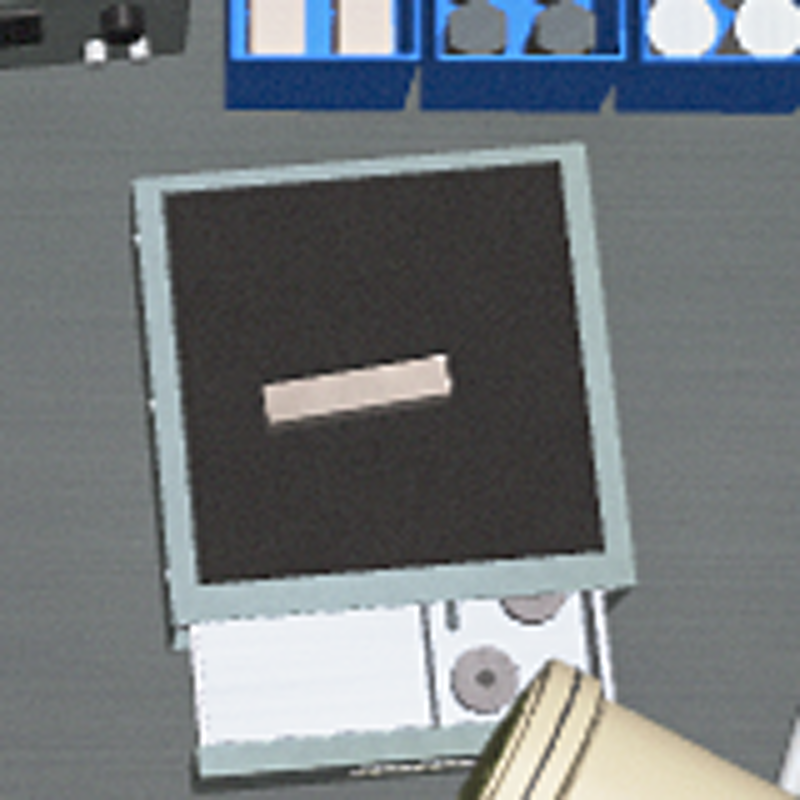

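View pics/w3.png

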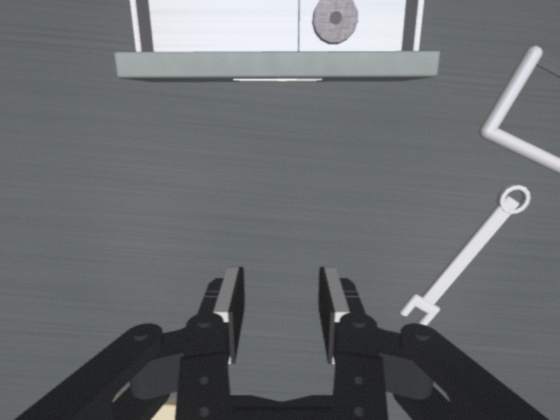

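```bash
python3 -m crank '[[0.45,[0.5,-3.5,0],[0,0,0]],[0.45,[1,-4.4,0],[0,0,0]],[0.45,[1.5,-4.4,0],[0,0,0]],[0.45,[1.8,-4.4,0],[0,0,0]],[0.45,[1.8,-4.4,0],[0,0,0]],[0.45,[1.8,-4.4,0],[0,0,0]],[0.45,[1.8,-4.4,0],[0,0,0]],[0.45,[1.8,-4.4,0],[0,0,0]],[0.45,[1.8,-4.2,1],[0,0,0]],[0.45,[1.8,-4,2],[0,0,0]]]'; python3 -c "
from h import *
to(561,334,120)"
```

```text
time_s: 6.4
tool_pos: [526.6, 283.6, 204.5]
orientation: [-3.14, -0.003, 0.088]
contact_force: [0.4, -1.1, 0.9]
grip_width: 47.3
t 6.4 p [526.6 283.6 204.5] rpy [-179.93   -0.2     5.05] F [ 0.4 -1.1  0.9] w 47.3 q [0.41 0.15 1.56 0.   1.43 1.89]
unit [-26.8 427. ] tool delta cm [ 3.84 -4.71  8.47]
```

```bash
python3 -m crank '[[0.45,[1.5,-1,2.5],[0,0,0]],[0.45,[0,0,2.5],[0,0,0]],[0.45,[0,0,1],[0,0,0]],[0.45,[0,0,0],[0,0,0]],[0.45,[0,0,0],[0,0,0]]]'; python3 -c "
from h import *
to(561,334,120)
crop(cam('wrist'),0,0,560,420,1,'w4.png');crop(cam('top'),260,60,420,220,5,'t4.png')"
```

```text
time_s: 6.9
tool_pos: [539.6, 291.8, 144.3]
orientation: [-3.141, -0.001, 0.087]
contact_force: [0.7, -0.2, 0.9]
grip_width: 46.9
t 6.9 p [539.6 291.8 144.3] rpy [-1.7999e+02 -3.0000e-02  4.9800e+00] F [ 0.7 -0.2  0.9] w 46.9 q [0.41 0.24 1.57 0.   1.33 1.9 ]
unit [-13.1 434.1] tool delta cm [ 2.49 -4.02  2.44]
```

View pics/w4.png

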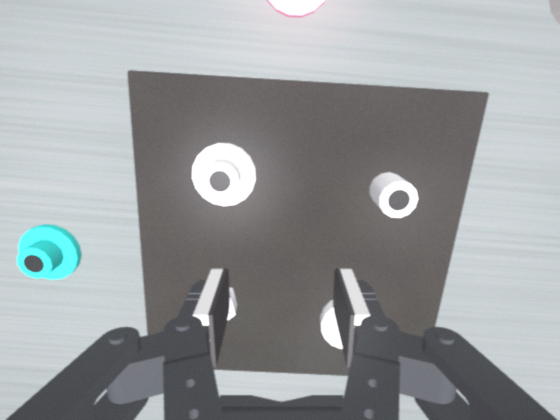

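View pics/t4.png

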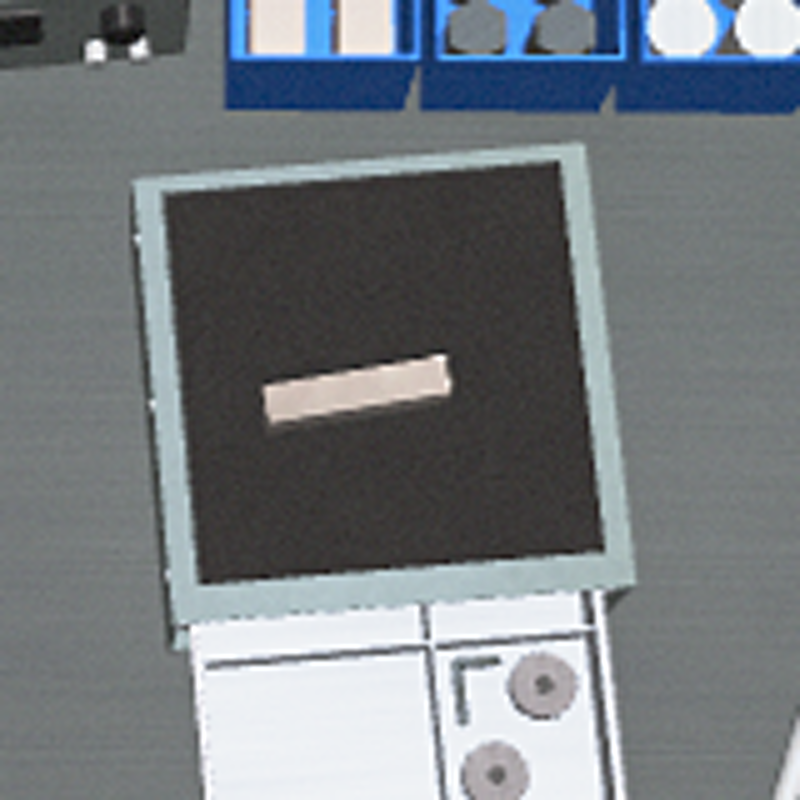

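```bash
python3 -c "
from h import *
w=cam('wrist'); st()
print(unproj(w,220,181,28),unproj(w,224,175,11))
print(proj(w,(561,334,12)))"
```

```text
t 7.05 p [540.4 292.1 145.6] rpy [-1.7994e+02 -1.7000e-01  4.9700e+00] F [1.  0.2 0.9] w 47.1 q [0.41 0.24 1.57 0.   1.33 1.9 ]
[562.07994654 335.89586536  28.        ] [562.53237473 335.7846592   11.        ]
[226.16491633 177.56492802]
```

```bash
python3 -m crank '[[0.45,[1.2,-2,2],[0,0,0]],[0.45,[1.3,-2.1,2],[0,0,0]],[0.45,[0,0,2],[0,0,0]],[0.45,[0,0,1],[0,0,0]],[0.45,[0,0,0],[0,0,0]],[0.45,[0,0,0],[0,0,0]]]'; python3 -c "
from h import *
to(562,335,39)
w=cam('wrist')
crop(w,0,0,560,420,1,'w5.png')
print(proj(w,(562,335,28)))"
```

```text
time_s: 7.65
tool_pos: [561.2, 334.8, 74.7]
orientation: [-3.141, -0.001, 0.087]
contact_force: [0.0, 0.6, 1.1]
grip_width: 46.7
t 7.65 p [561.2 334.8  74.7] rpy [-1.7998e+02 -6.0000e-02  4.9700e+00] F [0.  0.6 1.1] w 46.7 q [ 0.46  0.42  1.49 -0.    1.23  1.94]
unit [ 12.1 475. ] tool delta cm [ 0.08 -0.01  3.57]
[280.75371687 259.29966798]
```

View pics/w5.png

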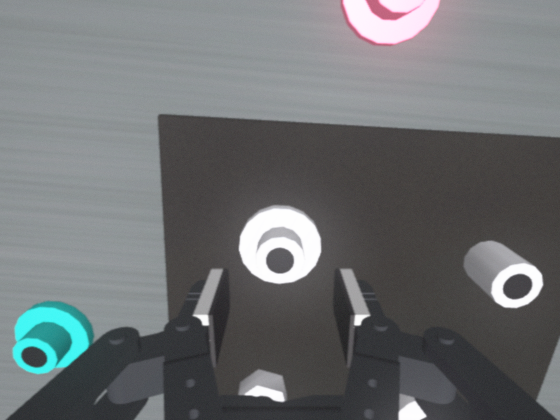

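```bash
python3 -m crank '[[0.45,[0.07,0,1.5],[0,0,0]],[0.45,[0,0,1.2],[0,0,0]],[0.45,[0,0,0.5],[0,0,0]],[0.45,[0,0,0.2],[0,0,0]],[0.45,[0,0,0],[0,0,0]]]'; python3 -c "
from h import *
to(562,335,40)"
```

```text
time_s: 8.2
tool_pos: [561.0, 334.8, 38.8]
orientation: [3.141, 0.001, 0.087]
contact_force: [0.1, 0.2, -0.3]
grip_width: 46.8
t 8.2 p [561.  334.8  38.8] rpy [1.7998e+02 6.0000e-02 5.0000e+00] F [ 0.1  0.2 -0.3] w 46.8 q [0.46 0.46 1.5  0.   1.18 1.94]
unit [ 12.  475.1] tool delta cm [ 0.1  -0.01 -0.12]
```

```bash
python3 -m crank '[[0.5,[0,0,-0.1],[0,0,0]],[0.6,[0,0,0],[0,0,0]],[0.7,[0,0,0],[0,0,0]],[0.9,[0,0,0],[0,0,0]],[0.9,[0,0,0],[0,0,0]],[0.9,[0,0,0],[0,0,0]]]'; python3 -c "
from h import *
st();w=cam('wrist')
crop(w,0,0,560,420,1,'w6.png')"
```

```text
time_s: 8.8
tool_pos: [562.0, 335.4, 41.6]
orientation: [-3.141, -0.001, 0.087]
contact_force: [-1.9, 0.4, 5.7]
grip_width: 23.3
t 8.8 p [562.  335.4  41.6] rpy [-1.7996e+02 -8.0000e-02  5.0000e+00] F [-1.9  0.4  5.7] w 23.3 q [0.46 0.46 1.5  0.   1.18 1.94]
```

View pics/w6.png

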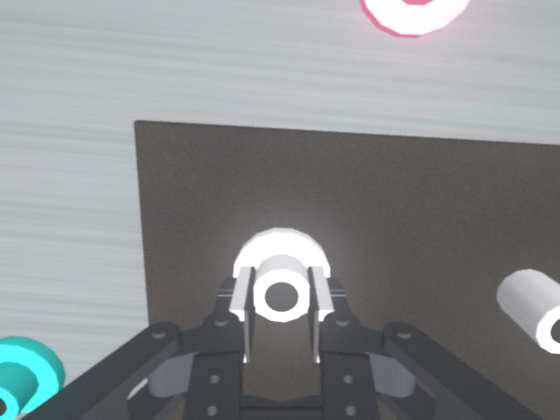

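```bash
python3 -m crank '[[0.9,[0,0,-0.5],[0,0,0]],[0.9,[0,0,-1],[0,0,0]],[0.9,[0,0,-1.5],[0,0,0]],[0.9,[0,0,0],[0,0,0]]]'; python3 -c "
from h import *
st();w=cam('wrist')
crop(w,0,0,560,420,1,'w7.png');crop(cam('scene'),280,240,400,330,6,'s7.png')"
```

```text
time_s: 9.25
tool_pos: [563.3, 335.9, 74.1]
orientation: [-3.14, -0.005, 0.087]
contact_force: [0.7, 0.2, -1.7]
grip_width: 23.5
t 9.25 p [563.3 335.9  74.1] rpy [-179.9    -0.26    5.  ] F [ 0.7  0.2 -1.7] w 23.5 q [ 0.46  0.42  1.49 -0.    1.23  1.94]
```

View pics/w7.png

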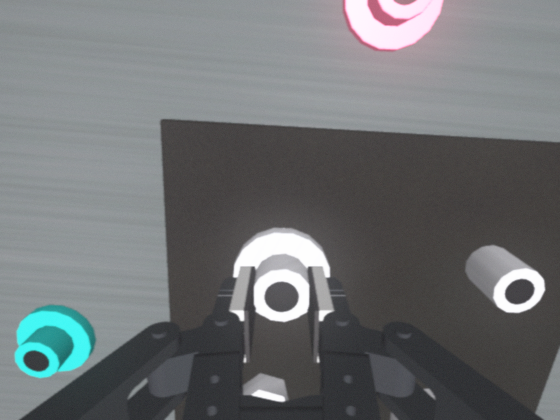

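View pics/s7.png

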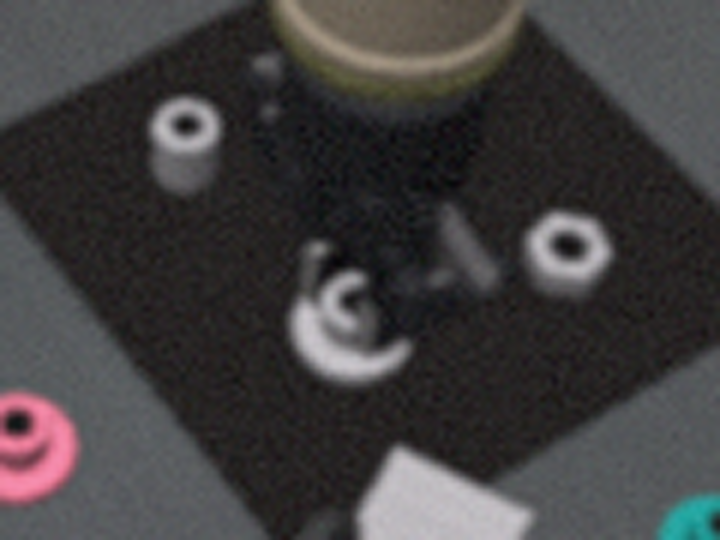

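```bash
python3 -m crank '[[0.9,[0,0,-3],[0,0,0]],[0.9,[0,2,-4],[0,0,0]],[0.9,[-0.8,3.8,-3],[0,0,0]],[0.9,[-0.8,4,-1],[0,0,0]],[0.9,[-0.8,4,0],[0,0,0]],[0.9,[-0.8,4,0],[0,0,0]],[0.9,[-0.8,4,0],[0,0,0]],[0.9,[-0.8,4,0],[0,0,0]],[0.9,[-0.8,4,0],[0,0,0]],[0.9,[-0.8,4,0],[0,0,0]]]';python3 -m crank '[[0.9,[-0.8,4,0],[0,0,0]],[0.9,[-0.8,3,0],[0,0,0]],[0.9,[0,1.5,0],[0,0,0]],[0.9,[0,0,0],[0,0,0]],[0.9,[0,0,0],[0,0,0]]]'; python3 -c "
from h import *
tou(-68,45,120);w=cam('wrist')
crop(w,0,0,560,420,1,'w8.png');crop(cam('top'),260,100,420,260,5,'t8.png');crop(cam('scene'),130,130,300,260,4,'s8.png')"
```

```text
time_s: 10.35
tool_pos: [526.4, -8.8, 180.1]
orientation: [-3.142, 0.0, 0.087]
contact_force: [0.7, -1.5, -2.4]
grip_width: 23.1
time_s: 10.85
tool_pos: [518.6, -92.8, 180.3]
orientation: [-3.141, 0.0, 0.087]
contact_force: [0.8, 0.2, -2.6]
grip_width: 22.9
t 10.85 p [518.6 -92.8 180.3] rpy [-1.7996e+02  2.0000e-02  4.9700e+00] F [ 0.8  0.2 -2.6] w 22.9 q [-0.27 -0.02  1.78  0.    1.38  1.21]
unit [-67.5  52.8] tool delta cm [-0.05  0.78  6.03]
```

View pics/w8.png

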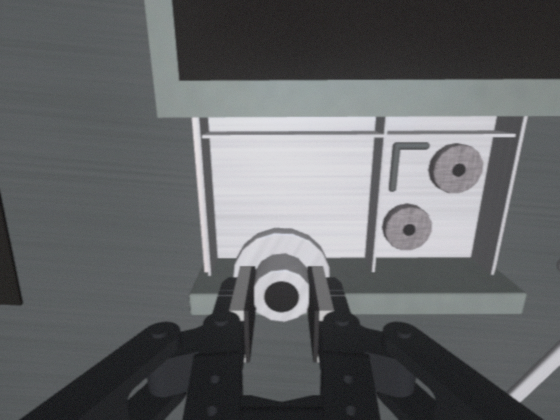

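View pics/t8.png

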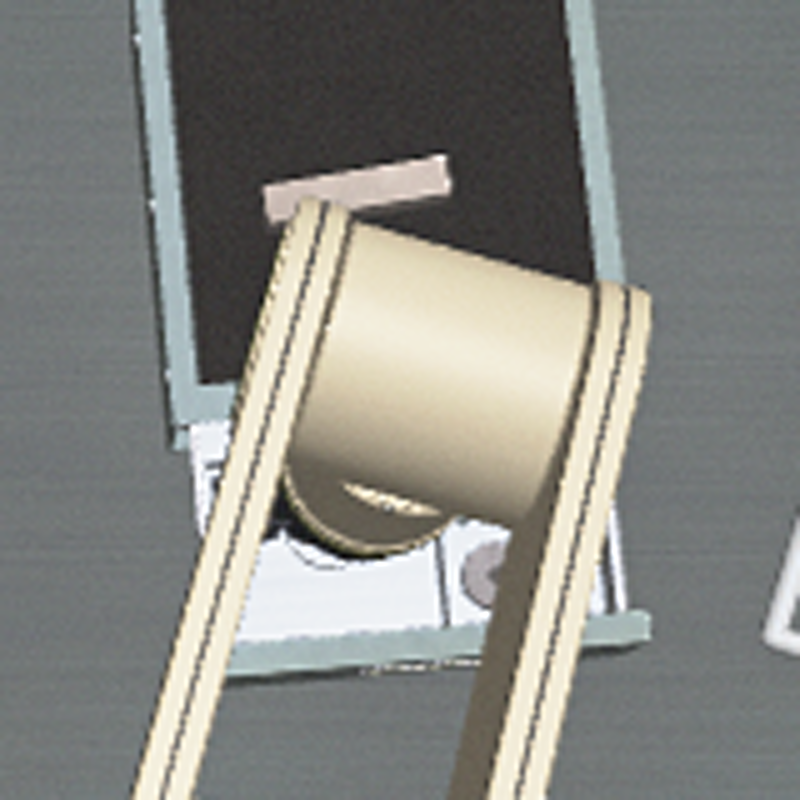

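View pics/s8.png

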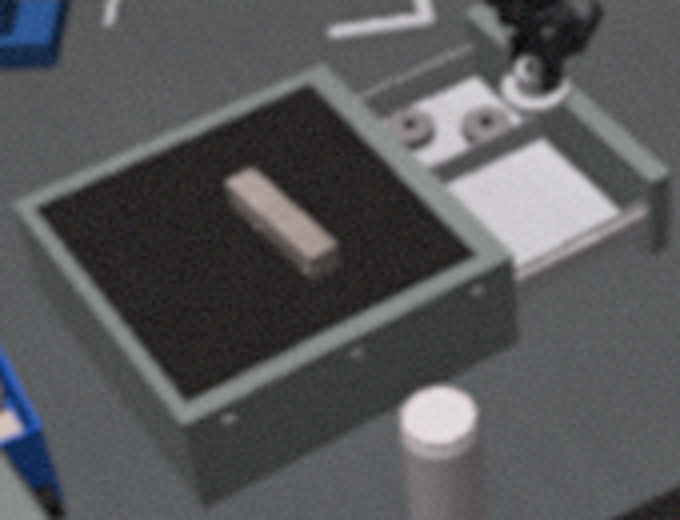

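```bash
python3 -c "
from h import *
w=cam('wrist')
print('outer',unit(unproj(w,350,313,82)),'left end',unit(unproj(w,192,302,82)),'right',unit(unproj(w,524,302,82)))
print('bay backL',unit(unproj(w,204,134,50)),'div',unit(unproj(w,374,270,50)), 'backdiv', unit(unproj(w,381,134,50)))
print(proj(w,(518.9,-100.6,24)))
tou(-68,45,75)"
```

```text
outer (np.float64(-134.36100236896624), np.float64(4.0270755166805055)) left end (np.float64(-125.4896400617558), np.float64(116.41521847211035)) right (np.float64(-125.03649286658995), np.float64(-118.54483181921559))
bay backL (np.float64(-12.194309969187186), np.float64(106.86820058704221)) div (np.float64(-116.87557746678308), np.float64(-19.641110931418236)) backdiv (np.float64(-11.94128875268081), np.float64(-15.426896567469527))
[291.55218052 200.65353316]
t 11.05 p [518.7 -92.1 180.4] rpy [-1.7998e+02  1.0000e-02  5.0900e+00] F [ 0.9 -1.8 -0.8] w 23.5 q [-0.27 -0.02  1.78  0.    1.38  1.21]
unit [-67.4  53.5] tool delta cm [-0.06  0.85 10.54]
```

```bash
python3 -m crank '[[0.9,[0,0.4,2],[0,0,0]],[0.9,[0,0.4,3],[0,0,0]],[0.9,[0,0,3],[0,0,0]],[0.9,[0,0,2],[0,0,0]],[0.9,[0,0,0.8],[0,0,0]],[0.9,[0,0,0],[0,0,0]]]'; python3 -c "
from h import *
tou(-67,45,64);w=cam('wrist')
crop(w,0,0,560,420,1,'w9.png')"
```

```text
time_s: 11.65
tool_pos: [518.5, -100.4, 71.4]
orientation: [-3.141, 0.002, 0.088]
contact_force: [-0.3, 0.0, -1.9]
grip_width: 23.3
t 11.65 p [ 518.5 -100.4   71.4] rpy [-1.7995e+02  1.3000e-01  5.0600e+00] F [-0.3  0.  -1.9] w 23.3 q [-0.29  0.11  1.86  0.    1.17  1.19]
unit [-68.3  45.2] tool delta cm [0.13 0.02 0.74]
```

View pics/w9.png

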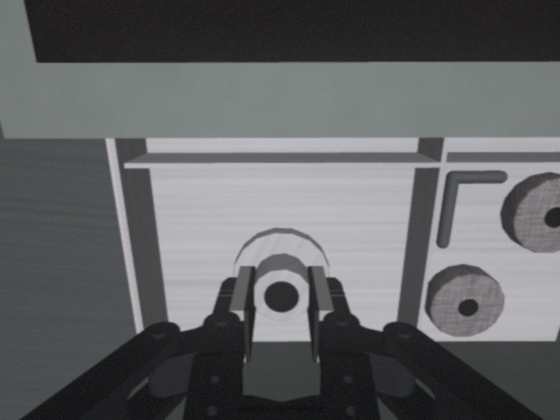

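```bash
python3 -m crank '[[0.9,[0,0,0.3],[0,0,0]],[0.9,[0,0,0.2],[0,0,0]],[0.9,[0,0,0],[0,0,0]]]'; for i in 1; do python3 -m crank '[[0.9,[0,0,0.1],[0,0,0]],[0.9,[0,0,0],[0,0,0]]]'; python3 -m crank '[[0.9,[0,0,0.1],[0,0,0]],[0.9,[0,0,0],[0,0,0]]]'; python3 -m crank '[[0.9,[0,0,0.1],[0,0,0]],[0.9,[0,0,0],[0,0,0]]]'; done
```

```text
time_s: 12.0
tool_pos: [519.7, -101.4, 68.2]
orientation: [3.141, -0.001, 0.087]
contact_force: [-0.2, -0.3, -1.1]
grip_width: 23.2
time_s: 12.2
tool_pos: [519.4, -101.4, 66.7]
orientation: [3.141, -0.0, 0.087]
contact_force: [-0.2, -0.4, -2.9]
grip_width: 23.0
time_s: 12.4
tool_pos: [519.2, -101.3, 65.4]
orientation: [-3.142, 0.0, 0.087]
contact_force: [-0.5, -0.3, -2.0]
grip_width: 23.5
time_s: 12.6
tool_pos: [519.2, -101.3, 64.3]
orientation: [-3.141, 0.0, 0.087]
contact_force: [0.1, -0.1, -1.5]
grip_width: 23.4
```

```bash
for i in 1; do python3 -m crank '[[0.9,[0,0,0.1],[0,0,0]],[0.9,[0,0,0],[0,0,0]]]'; python3 -m crank '[[0.9,[0,0,0.1],[0,0,0]],[0.9,[0,0,0],[0,0,0]]]'; done
```

```text
time_s: 12.8
tool_pos: [519.2, -101.3, 63.4]
orientation: [-3.142, 0.0, 0.087]
contact_force: [-1.1, 0.5, -1.2]
grip_width: 23.2
time_s: 13.0
tool_pos: [519.2, -101.3, 62.4]
orientation: [-3.142, 0.0, 0.087]
contact_force: [-0.3, -0.4, -0.9]
grip_width: 23.0
```

```bash
python3 -m crank '[[0.9,[0,0,0.07],[0,0,0]],[0.9,[0,0,0],[0,0,0]]]'; python3 -m crank '[[0.9,[0,0,0.07],[0,0,0]],[0.9,[0,0,0],[0,0,0]]]'
```

```text
time_s: 13.2
tool_pos: [519.2, -101.3, 61.7]
orientation: [-3.142, 0.0, 0.087]
contact_force: [0.3, -0.3, -1.2]
grip_width: 23.3
time_s: 13.4
tool_pos: [519.4, -101.3, 61.5]
orientation: [3.142, -0.0, 0.087]
contact_force: [-3.1, 1.1, 3.5]
grip_width: 22.9
```

```bash
python3 -m crank '[[0.6,[0,0,0],[0,0,0]],[0.5,[0,0,0],[0,0,0]],[0.45,[0,0,0],[0,0,0]],[0.45,[0,0,0],[0,0,0]]]'; python3 -c "
from h import *
st();w=cam('wrist')
crop(w,0,0,560,420,1,'w10.png')"
```

```text
time_s: 13.8
tool_pos: [519.3, -101.3, 61.1]
orientation: [3.142, -0.0, 0.087]
contact_force: [0.1, -0.3, -0.3]
grip_width: 46.7
t 13.8 p [ 519.3 -101.3   61.1] rpy [180.  -0.   5.] F [ 0.1 -0.3 -0.3] w 46.7 q [-0.29  0.13  1.87 -0.    1.15  1.19]
```

View pics/w10.png

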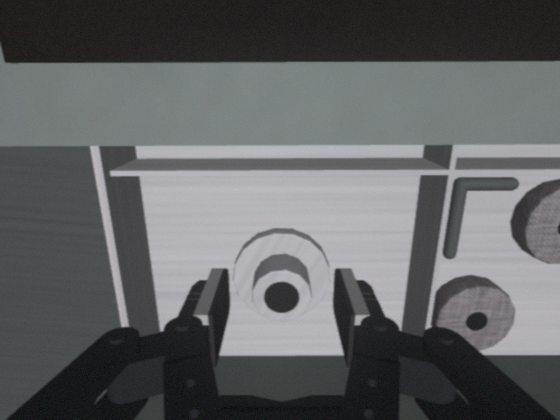

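```bash
python3 -m crank '[[0.45,[0,0,-1],[0,0,0]],[0.45,[0,0,-2],[0,0,0]],[0.45,[0,0,-3.5],[0,0,0]],[0.45,[0,0,-3.5],[0,0,0]],[1,[-2,0.5,-1],[0,0,0]],[1,[-3.5,1.3,0],[0,0,0]],[1,[-3.5,1.4,0],[0,0,0]],[1,[-3,1.3,0],[0,0,0]],[1,[-0.5,0,1],[0,0,0]],[1,[0,0,0],[0,0,0]]]'; python3 -c "
from h import *
tou(-190,0,62);w=cam('wrist')
crop(w,0,0,560,420,1,'w11.png')
crop(cam('scene'),130,100,300,230,4,'s11.png')"
```

```text
time_s: 14.85
tool_pos: [397.7, -157.0, 160.6]
orientation: [-3.141, 0.0, 0.086]
contact_force: [-0.5, -0.4, -0.8]
grip_width: 0.3
t 14.85 p [ 397.7 -157.   160.6] rpy [-1.7997e+02  2.0000e-02  4.9000e+00] F [-0.5 -0.4 -0.8] w 0.3 q [-0.5  -0.29  2.06  0.    1.37  0.99]
unit [-193.5   -0.7] tool delta cm [ 0.36 -0.06  9.86]
```

View pics/w11.png

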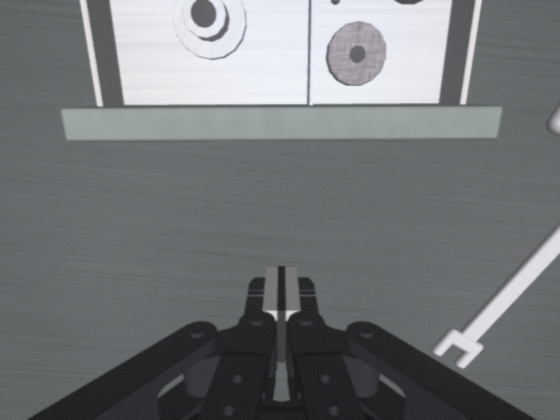

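View pics/s11.png

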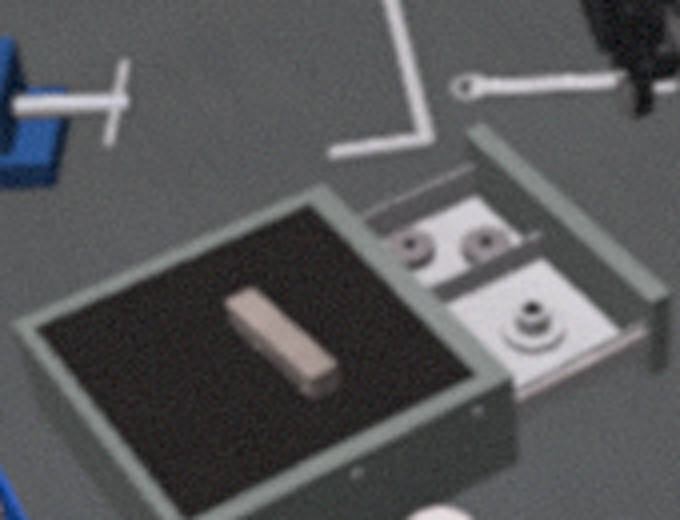

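The flange sits flat, hub up, in the bay. In the scene crop it is at (535,325) and the arm is clear of it. Next I lower the closed fingers in front of the drawer and push it shut.

```bash
python3 -m crank '[[1,[0.3,0,2],[0,0,0]],[1,[0,0,3],[0,0,0]],[1,[0,0,3],[0,0,0]],[1,[0,0,1.5],[0,0,0]],[1,[0.5,0,0],[0,0,0]],[1,[0.8,0,0],[0,0,0]],[1,[0.8,0,0],[0,0,0]],[1,[0.4,0,0],[0,0,0]],[1,[0.3,0,0],[0,0,0]]]'; python3 -c "
from h import *
tou(-149,0,62)"
```

```text
time_s: 15.85
tool_pos: [430.9, -154.5, 67.2]
orientation: [3.141, -0.002, 0.088]
contact_force: [-1.1, -0.8, -0.1]
grip_width: -0.1
t 15.85 p [ 430.9 -154.5   67.2] rpy [ 1.7995e+02 -9.0000e-02  5.0300e+00] F [-1.1 -0.8 -0.1] w -0.1 q [-0.46 -0.07  2.06  0.    1.15  1.03]
unit [-160.3   -1.1] tool delta cm [ 1.13 -0.11  0.52]
```

```bash
python3 -m crank '[[1,[0.2,0,0.1],[0,0,0]],[1,[0.2,0,0.1],[0,0,0]],[1,[0.2,0,0.1],[0,0,0]],[1,[0.2,0,0],[0,0,0]]]'; python3 -m crank '[[1,[0.2,0,0],[0,0,0]],[1,[0.2,0,0],[0,0,0]],[1,[0.2,0,0],[0,0,0]]]'; python3 -c "
from h import *
tou(-30,0,62)"
```

```text
time_s: 16.25
tool_pos: [437.4, -153.5, 62.9]
orientation: [-3.141, 0.0, 0.087]
contact_force: [0.6, 0.2, -1.1]
grip_width: 0.0
time_s: 16.55
tool_pos: [443.2, -153.1, 63.0]
orientation: [-3.141, 0.001, 0.087]
contact_force: [-2.7, -1.0, 1.0]
grip_width: 0.6
t 16.55 p [ 443.2 -153.1   63. ] rpy [-1.7999e+02  7.0000e-02  5.0000e+00] F [-2.7 -1.   1. ] w 0.6 q [-0.44 -0.03  2.03 -0.    1.15  1.04]
unit [-148.    -0.7] tool delta cm [11.8  -0.07  0.09]
```

Contact at about 3 N. I push steadily at 30–40 mm/s.

```bash
python3 -m crank '[[1,[0.2,0,0],[0,0,0]],[1,[0.3,0,0],[0,0,0]],[1,[0.3,0,0],[0,0,0]],[1,[0.3,0,0],[0,0,0]],[1,[0.3,0,0],[0,0,0]],[1,[0.3,0,0],[0,0,0]],[1,[0.3,0,0],[0,0,0]],[1,[0.3,0,0],[0,0,0]],[1,[0.3,0,0],[0,0,0]],[1,[0.3,0,0],[0,0,0]]]'; python3 -m crank '[[1,[0.3,0,0],[0,0,0]],[1,[0.4,0,0],[0,0,0]],[1,[0.4,0,0],[0,0,0]],[1,[0.4,0,0],[0,0,0]],[1,[0.4,0,0],[0,0,0]],[1,[0.4,0,0],[0,0,0]],[1,[0.4,0,0],[0,0,0]],[1,[0.3,0,0],[0,0,0]],[1,[0.3,0,0],[0,0,0]],[1,[0.3,0,0],[0,0,0]]]';  python3 -c "
from h import *
tou(-30,0,62)
crop(cam('scene'),130,130,300,260,4,'s12.png')"
```

```text
time_s: 17.55
tool_pos: [472.4, -150.4, 63.0]
orientation: [-3.141, 0.001, 0.087]
contact_force: [-5.4, -0.8, 0.9]
grip_width: -0.0
time_s: 18.55
tool_pos: [508.1, -147.2, 62.9]
orientation: [-3.141, 0.001, 0.087]
contact_force: [-7.9, 0.5, 2.2]
grip_width: 0.0
t 18.55 p [ 508.1 -147.2   62.9] rpy [-1.7997e+02  6.0000e-02  5.0100e+00] F [-7.9  0.5  2.2] w 0.0 q [-0.38  0.13  1.86 -0.    1.15  1.1 ]
unit [-82.8  -0.5] tool delta cm [ 5.28 -0.04  0.09]
```

View pics/s12.png

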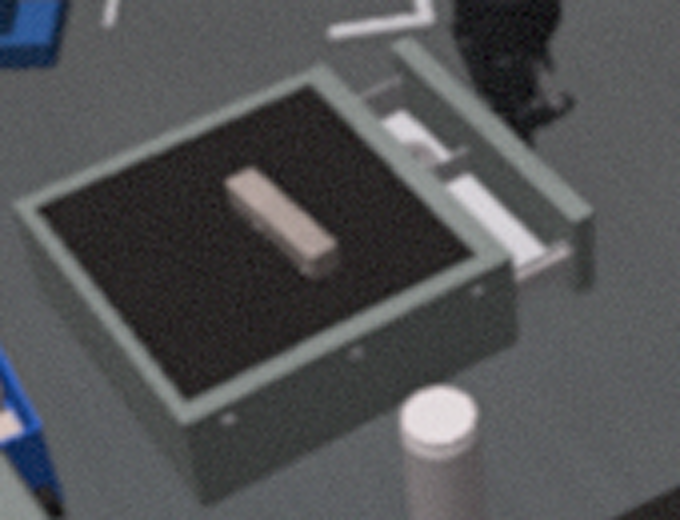

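```bash
python3 -m crank '[[1,[0.3,0,0],[0,0,0]],[1,[0.3,0,0],[0,0,0]],[1,[0.3,0,0],[0,0,0]],[1,[0.3,0,0],[0,0,0]],[1,[0.3,0,0],[0,0,0]],[1,[0.3,0,0],[0,0,0]],[1,[0.3,0,0],[0,0,0]],[1,[0.3,0,0],[0,0,0]],[1,[0.3,0,0],[0,0,0]],[1,[0.3,0,0],[0,0,0]]]'; python3 -m crank '[[1,[0.3,0,0],[0,0,0]],[1,[0.3,0,0],[0,0,0]],[1,[0.3,0,0],[0,0,0]],[1,[0.3,0,0],[0,0,0]],[1,[0.2,0,0],[0,0,0]],[1,[0.2,0,0],[0,0,0]],[1,[0.2,0,0],[0,0,0]],[1,[0.15,0,0],[0,0,0]],[1,[0.1,0,0],[0,0,0]]]'; python3 -m crank '[[1,[0.15,0,0],[0,0,0]],[1,[0.15,0,0],[0,0,0]]]'
```

```text
time_s: 19.6
tool_pos: [537.6, -144.6, 62.8]
orientation: [-3.141, 0.002, 0.087]
contact_force: [-8.0, 0.7, 3.0]
grip_width: -0.2
time_s: 20.5
tool_pos: [558.1, -142.7, 62.8]
orientation: [-3.141, 0.002, 0.087]
contact_force: [-7.7, -0.3, 2.8]
grip_width: 0.4
time_s: 20.7
tool_pos: [560.9, -142.5, 62.8]
orientation: [-3.141, 0.002, 0.087]
contact_force: [-7.7, 0.3, 3.6]
grip_width: -0.1
```

```bash
python3 -m crank '[[1,[0.15,0,0],[0,0,0]],[1,[0.15,0,0],[0,0,0]],[1,[0.1,0,0],[0,0,0]],[1,[0.1,0,0],[0,0,0]]]'; python3 -m crank '[[1,[0.1,0,0],[0,0,0]]]';python3 -m crank '[[1,[0.1,0,0],[0,0,0]]]'
```

```text
time_s: 21.1
tool_pos: [565.8, -142.1, 62.8]
orientation: [-3.141, 0.002, 0.087]
contact_force: [-9.0, 0.9, 3.5]
grip_width: 0.2
time_s: 21.2
tool_pos: [566.9, -141.9, 62.8]
orientation: [-3.141, 0.002, 0.087]
contact_force: [-8.7, 0.2, 3.8]
grip_width: 0.0
time_s: 21.3
tool_pos: [567.9, -141.8, 62.8]
orientation: [-3.141, 0.002, 0.087]
contact_force: [-8.4, 0.6, 3.8]
grip_width: -0.1
```

```bash
python3 -m crank '[[1,[0.05,0,0],[0,0,0]]]'
```

```text
time_s: 21.4
tool_pos: [568.3, -141.8, 62.8]
orientation: [-3.141, 0.002, 0.087]
contact_force: [-10.9, -0.3, 4.8]
grip_width: -0.3
```

```bash
python3 -m crank '[[1,[0.06,0,0],[0,0,0]]]';  python3 -m crank '[[1,[0,0,0],[0,0,0]]]'
```

```text
time_s: 21.5
tool_pos: [568.5, -141.8, 62.7]
orientation: [-3.141, 0.003, 0.087]
contact_force: [-13.2, 0.1, 6.8]
grip_width: 0.5
time_s: 21.6
tool_pos: [568.4, -141.8, 62.7]
orientation: [-3.141, 0.003, 0.087]
contact_force: [-12.2, 0.6, 7.1]
grip_width: 0.1
```

On the buffer, as before. I ease off.

```bash
python3 -m crank '[[1,[-0.2,0,0],[0,0,0]],[1,[-0.2,0,0],[0,0,0]],[1,[-0.2,0,0],[0,0,0]],[1,[-0.3,0,0],[0,0,0]]]';  python3 -m crank '[[1,[-0.3,0,0],[0,0,0]],[1,[-0.2,0,0],[0,0,0]],[1,[0,0,0],[0,0,0]]]'; python3 -m crank '[[1,[-2,0,0],[0,0,0]],[1,[-4,0,0],[0,0,0]],[1,[-4,0,-2],[0,0,0]],[1,[-4,0,-3],[0,0,0]],[1,[-2,0,-4],[0,0,0]],[1,[0,0,-4],[0,0,0]],[1,[0,0,-2],[0,0,0]],[1,[0,0,0],[0,0,0]],[1,[0,0,0],[0,0,0]],[1,[0,0,0],[0,0,0]]]';python3 -c "
from h import *
st()
w=cam('wrist')
crop(w,0,0,560,420,1,'w13.png');crop(cam('scene'),0,40,450,350,1.7,'s13.png'); crop(cam('top'),100,60,500,320,2,'t13.png')"
```

```text
time_s: 22.0
tool_pos: [561.3, -142.7, 63.2]
orientation: [-3.142, -0.001, 0.087]
contact_force: [-0.3, -0.8, 0.4]
grip_width: -0.2
time_s: 22.3
tool_pos: [555.8, -143.3, 63.3]
orientation: [3.141, -0.001, 0.087]
contact_force: [-0.3, 0.2, 0.9]
grip_width: -0.4
time_s: 23.3
tool_pos: [395.7, -156.8, 211.7]
orientation: [-3.14, 0.002, 0.087]
contact_force: [0.3, -0.1, -0.2]
grip_width: -0.2
t 23.3 p [ 395.7 -156.8  211.7] rpy [-1.7993e+02  1.0000e-01  5.0100e+00] F [ 0.3 -0.1 -0.2] w -0.2 q [-0.5  -0.34  2.    0.    1.48  0.99]
```

View pics/w13.png

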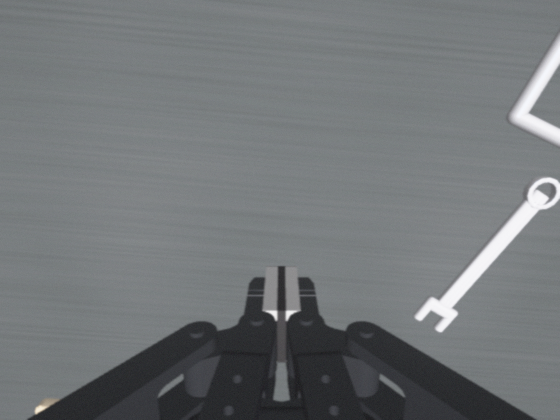

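View pics/s13.png

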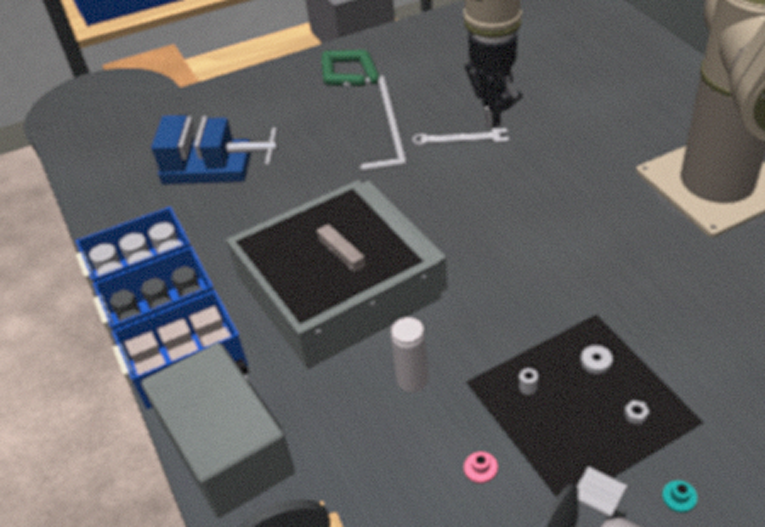

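View pics/t13.png

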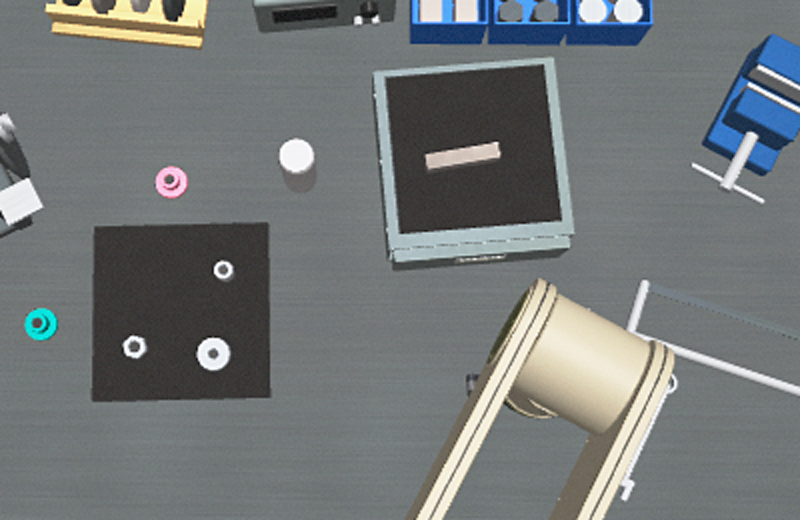

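```bash
python3 -m crank '[[1,[0,0,0],[0,0,0]],[1,[0,0,0],[0,0,0]],[1,[0,0,0],[0,0,0]],[1,[0,0,0],[0,0,0]],[1,[0,0,0],[0,0,0]],[1,[0,0,0],[0,0,0]],[1,[0,0,0],[0,0,0]],[1,[0,0,0],[0,0,0]]]';python3 -c "
from h import *
t=cam('top')['pixels'].astype(int); a=cv2.imread('pics/top0.png')[:,:,::-1].astype(int)
d=abs(t-a).max(2); 
for n,(x0,y0,x1,y1) in dict(drawerfront=(285,172,340,198),unit=(280,80,390,172),oil=(236,125,262,158),mat=(145,170,240,262),mat_noflange=(183,170,240,262)).items(): print(n,d[y0:y1,x0:x1].mean().round(1),d[y0:y1,x0:x1].max())
from bench import workorder
print(workorder.job_done()); st()"
```

```text
time_s: 24.25
tool_pos: [396.3, -157.2, 213.2]
orientation: [3.142, -0.0, 0.087]
contact_force: [0.8, 0.4, -1.0]
grip_width: 0.2
drawerfront 10.1 114
unit 5.9 27
oil 5.2 13
mat 9.2 206
mat_noflange 5.3 17
the job is handed in; nothing more can be done
None
the job is handed in; nothing more can be done
```

```bash
python3 -c "
import cv2,numpy as np
a=cv2.imread('pics/top0.png')[60:320,100:500]; b=cv2.resize(cv2.imread('pics/t13.png'),(400,260),interpolation=cv2.INTER_AREA)
v=lambda i:cv2.resize(i[105:145,180:300],None,fx=6,fy=6,interpolation=cv2.INTER_CUBIC)
cv2.imwrite('pics/cmp.png',np.vstack([v(a),v(b)]))"
```

```text
(no output)
```

View pics/cmp.png

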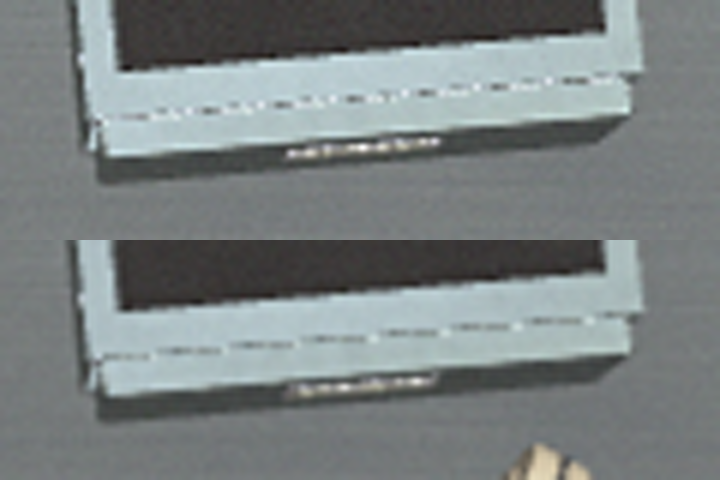

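The flange is in the empty bay, flat and hub up, and the drawer is shut. I handed the job in at about 24 s of the 61 s allowed, with the arm well clear.

- **Opening:** I pressed the front gently until it met the buffer, at about 15 N and 8 mm in. I then pulled away at once, and the drawer ran out untouched. The wrist camera put its front within about 4 mm of fully open, which is close to the calibration error.
- **Placing:** I gripped the flange by its hub and lowered it in small steps until I felt the floor (about 3.5 N), then released it. A picture afterwards showed it flat and hub up in the bay.
- **Shutting:** I pushed the drawer in at 30–40 mm/s and 5–8 N, reaching about 13 N on the buffer, then eased off. Contact ended where the shut front stood at first. Nearly 3 s later it was still shut, with the arm clear.

**Last checks:**
- The top-camera comparison showed no change in the dressing stick, oil can, spacer, nut and sleeve. The spanner was partly hidden by the arm, so I judged it only by eye in the scene view, where it looked unmoved.
- The comparison did flag the drawer-front strip (mean difference 10, peak 114). Side by side, the front's outline is in the same place within about 1 pixel (roughly 2.5 mm). The visible difference is in the thin bright lines at the seam and on the front, probably from lighting.
- The images cannot confirm the 0.5 mm latched tolerance; only the drawer staying shut by itself supports it.
- While gripping the hub, the gripper read about 23 mm instead of 26, but the flange lifted and held without slipping.

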